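# Put the number rod away in its fitted box and shut the stayed lid

### The job

Raise the lid of the wooden box and lock its folding stay straight, knee pushed past the straight to its stop; then, with the stay still locked, lay the number rod that is parked under the bead maze in its channel in the box, without dropping it, and let go. Finally break the stay's knee and lower the lid gently until it is fully shut with the rod inside. Leave the other things on the ledge where they are.

Things in the scene. Friction and masses are not known exactly. Their poses are not given: they have to be found in the camera images.
- box: Wooden box fixed to the ledge, outside 170 (x) x 220 (y) x 80 mm, walls 6, inner floor 8 mm up. Origin: underside centre. x: front to back (away from robot), y: its left, z up. Lid hinged on the back rim, stay outside the +y side. Inside, cheeks (tops 50 mm up) at |y| 55-104 mm leave a 42 mm wide channel along y; fingers fit only in the open bay at |y| < 55 mm.
- rod_place (a point): Where the rod's centre belongs: the channel's middle, box x = -30, y = 0, z = 23 mm; axes as the box. The rod lies along box y with 6 mm play each side, 14 mm at each end. In the bay there is 34 mm for a finger in front of the rod and 94 mm behind it.
- lid (a joint): Lid angle in rad, 0 shut, about 1.39 with the stay locked. Lid 210 wide, 170 deep, 12 mm thick, 0.36 kg. Friction holds it where it is let go above about 0.9 rad; from below about 0.8 rad it falls shut by itself, too fast. No spring.
- lid_hinge (a point): Point on the lid's hinge axis, at the middle of the box's back rim (box x = 85, y = 0, z = 80 mm); the axis runs along box y.
- lid_handle (a point): Middle of the lid's handle: round bar 14 mm thick along box y, 96 mm clear between its two arms, with a 38 mm clear gap to the lid's front edge. Shut: box x = -130, z = 87 mm. Moves with the lid, 215 mm from the hinge axis, ending about 292 mm up when locked.
- knee (a joint): Knee angle of the stay in rad: 0 folded (lid shut), 2.44 straight, 2.56 at its stop a little past the straight. Over 2.49 counts as locked; there it stays when let go.
- stay_knob (a point): Middle of the grip of the knee knob: dowel 18 mm thick, 55 long, along box y, out from the stay; this point is 50 mm off the box side, 13 mm from the free end. Circles stay_pivot, radius 78.4 mm, in the box x-z plane, from box x = -71, z = 98 mm (shut) up and back to x = 27, z = 93 mm (locked). Pushed back it straightens the stay and lifts the lid, forward the reverse.
- stay_pivot (a point): Centre of stay_knob's circle (box x = -25, y = 160, z = 35 mm), on the stay's lower pin. Turn of the knob about it from shut, at lid 0, .2, .4, .6, .8, 1, 1.2, 1.3, 1.396: 0.00, -0.01, 0.07, 0.21, 0.38, 0.58, 0.83, 0.98, 1.28; at the stop 1.35 rad. Below lid 0.5 the knob hardly controls the lid. Stay bars 9 mm thick at box y = 118 mm, the upper one pinned to the lid's edge.
- rod: Number rod: beech bar 180 x 30 x 30 mm with nine dark lines round it, 0.08 to 0.17 kg, loose. Origin at its centre, x along its length; ends alike. It starts on the ledge under the bead maze's deck, across it, each end sticking out about 49 to 61 mm.
- maze: Bead maze toy fixed to the ledge. Origin: on the ledge under its middle. Deck 220 (x) x 70 (y) mm, 44 to 56 mm up, on legs 16 mm thick at x = +-100 mm; the rod lies between the legs along y. Above, within 20 mm of y = 0 (wheel: 32 mm), posts, a spiral with crank wheel at the -x end (to x = -130 mm) and wires up to 210 mm high.
- coaster: Bystander: cork coaster 94 mm across, 6 mm thick, origin at the underside's centre. The measuring cup stands on it.
- cup: Bystander: aluminium measuring cup 72 mm across, 75 mm high, with a handle on its +y side; origin at the underside's centre.
- rings: Bystander: stack of white plastic rings 76 mm across, 57 mm high, origin at the underside's centre.
- jar: Bystander: clear jar 66 mm across, 85 mm high, aluminium cap, origin at the underside's centre.
- tub: Bystander: grey plastic tub 70 mm across, 90 mm high, origin at the underside's centre.
- car: Bystander: wooden toy car 85 x 59 x 65 mm, origin at the underside's centre, x along its length.
Not all that is in view belongs to the job. Leave any blue or orange look-alike of the rod alone.

How it is judged (in metres and radians):
On the way, in this order (a step that is already met when the one before it is completed fails the run):
1. the lid is up and the stay is locked straight, past its knee (value of joint knee above 2.49 rad and value of joint lid above 1.3 rad), for 0.3 s.
2. the rod lies in its channel, let go, with the stay still locked (x of rod in the frame of rod_place between -0.012 and 0.012 m and y of rod in the frame of rod_place between -0.022 and 0.022 m and z of rod in the frame of rod_place between -0.006 and 0.006 m and angle between the x axis of rod and the y axis of box, either way round below 0.15 rad and value of joint knee above 2.49 rad and contact force between the fingers and rod below 0.1 N and linear speed of rod below 0.02 m/s), for 0.3 s.
At the end, for the whole second after the job is handed in: The lid is fully shut (within 0.05 rad) with its stay folded, and the rod lies at rest in its channel in the box: within 12 mm across, 22 mm along, 6 mm in height and 0.15 rad of its place (x of rod in the frame of rod_place between -0.012 and 0.012 m and y of rod in the frame of rod_place between -0.022 and 0.022 m and z of rod in the frame of rod_place between -0.006 and 0.006 m and angle between the x axis of rod and the y axis of box, either way round below 0.15 rad and value of joint lid below 0.05 rad and value of joint knee below 0.3 rad and linear speed of rod below 0.02 m/s); the robot touches nothing.
It fails at once if the lid falls or is slammed (closing faster than 1.8 rad/s) (velocity of joint lid below -1.8 rad/s).
It fails at once if the rod is dropped or thrown (faster than 0.7 m/s out of the fingers) (linear speed of rod above 0.7 m/s and contact force between the fingers and rod below 0.05 N).
It fails at once if a bystander is moved by more than 30 mm (distance of any of coaster, cup, rings, jar, tub, car from where it was at the start of the episode above 0.03 m).
It fails at once if a bystander is tipped over (angle between any of coaster, cup, rings, jar, tub, car's own z axis and vertical above 0.5 rad).
It also fails if it takes over 72 s, if anything falls off the work surface, if the arm or the gripper's body presses on something with over 40 N, if the wrist force passes 120 N, or if a joint passes its speed limit or range.

### The arm

A 6-joint arm with a two-finger parallel gripper is mounted at the origin on the work surface. World frame = base frame: x ahead of the robot, y to its left, z up, the work surface at z = 0. Lengths are in mm, angles in rad, forces in N, time in s.
With the tool pointing down it reaches from about 400 to 925 mm from the base axis. Payload 12.5 kg.
Tool frame: the origin (TCP) lies midway between the tips of the shut fingers; the grasp point (between the pads) lies 19 mm behind it; z points along the fingers, y is the line along which they close (so a half turn about z gives the same grasp; the last joint's range is limited). The gripper opens to 95 mm and grips with 3 to 60 N. Pads are 20 mm wide; open, the fingers measure 119 mm over their backs; the gripper's body (75 mm by 180 mm) begins 59 mm behind the grasp point.
Start: joints at [1.154, 0.491, 1.559, -0, 1.092, -0.106], TCP at [191.121, 595.079, 214.661] pointing down, gripper open.
Joint ranges: [-3.1, 3.1], [-0.84, 2.19], [0.05, 2.79], [-1.13, 4.28], [0.06, 2.93], [-2.69, 2.69]. Speed limits (rad/s): [2.22, 2.22, 2.79, 3.14, 3.14, 3.14].

### API

Orientations are given as [roll, pitch, yaw] about the fixed x, y, z axes, in that order (R = Rz(yaw) Ry(pitch) Rx(roll)).
In Python, from cell import state, read_camera, job_done gives the robot as it stands.
- The arm moves only by the tool carry_out, never from a script. Its argument "moves" is a list of rows, each an object with "slide": the shift along the tool's x, y, z as a fraction of full scale, a list of three; "spin": the turn about the tool's z as a fraction of full scale. A call has 1 to 12 rows; each row shifts and turns the commanded pose from where the row before left it, along the tool's axes as they then stand; what a row does not reach is not made up. Full scale, the value 1, is 0.4 m for a shift and 30 degrees for a turn. A row lasts 1/12 s, in which the tool goes at most 41.7 mm and 7.16 degrees, less where a joint would pass 70% of its speed; a pose out of reach is approached as far as the arm can. A call with a number of a shift or a turn outside -1 to 1 is refused whole. A call with a gripper value outside its range is refused whole. "hand" is the closure, from 0 (fully open) to 1 (shut), set as the call begins (left out, the last holds). The fingers move at their own pace and stop on an object; the grip force is fixed at half the most. Time passes only in rows, so rows that do not move let the fingers close. It gives the time, the measured TCP pose, the force, the opening and the grip force at its end, in the units of the state.
- state(): the state, without advancing time (a new reading comes with each control period).
- read_camera(name): name is "side" or "top" or "wrist"; returns a dict with "color" (420x560x3 uint8, red, green, blue), "K" (3x3 intrinsics, pixels), "R" (3x3) and "t" (3): a world point X has camera coordinates R X + t. Camera axes: x right, y down, z forward; pixel columns grow to the right and rows downward; lengths in mm; the calibration is good to about 2 mm. A picture is of the moment at which its call begins. There is no depth.
- job_done(): hands the job in; it is judged then, once.
The state is a dict: "t": time; "joints": joint angles; "qvel": joint speeds; "tau": joint torques, N m; "eef_pos": TCP position; "tcp_rot": TCP orientation; "ft_force": force on the tool from outside, world axes, zero at the start; "moment": the same for the moment, N m; "opening": opening from 0.0 (shut) to 1.0 (fully open); "grip_force": force on a finger pad.
Only numpy, scipy, OpenCV 4.12 (cv2) and the standard library are available. Lean on these libraries where they do the work, as an engineer would, in place of code of your own. Each camera call takes 0.05 s, during which the arm holds its last target. There are 200 camera calls.

## Working session

There is one attempt and no reset: what is moved stays moved. The work goes in short steps, Python scripts to look and compute and a tool call to move; the robot and the scene stay as the last step left them, time stands still between calls to the robot, and variables do not carry over. Pictures are saved under pics/ and viewed, at most 10 in all, crops included, and the job is handed in when it is done.

Besides the shell and the picture viewer there is one more tool, called by a JSON object that holds its "name" and its "arguments". carry_out: Moves the arm, as the interface text tells. Shift numbers are shares of 0.4 m and turn numbers shares of 30 degrees, none past 1 either way. Its arguments: {"type":"object","properties":{"moves":{"type":"array"},"hand":{"type":"number"}},"required":["moves"]}

```bash
mkdir -p pics && python3 - <<'E'
from cell import state, read_camera
import cv2, json, numpy as np
print(state())
for n in ["side","top"]:
    c=read_camera(n); cv2.imwrite(f"pics/{n}0.png",c["color"][:,:,::-1]); print(n,c["K"].tolist() if hasattr(c["K"],'tolist') else c["K"],c["R"],c["t"])
    np.savez(f"{n}.npz",K=c["K"],R=c["R"],t=c["t"])
E
```

```text
{'t': 0.0, 'joints': array([ 1.15442753e+00,  4.91564299e-01,  1.55947767e+00, -1.71822464e-05,
        1.09169053e+00, -1.05625157e-01]), 'qvel': array([ 5.38612602e-05,  1.75675690e-04,  7.21954150e-04, -1.21438734e-03,
       -1.01329741e-03, -4.89459433e-04]), 'tau': array([ 1.08763204e-03, -6.12656236e+01, -2.58186901e+01,  6.93538575e-02,
        4.82051005e-02, -1.02196491e-04]), 'eef_pos': array([190.99745489, 594.8320766 , 214.04908596]), 'tcp_rot': array([-3.14045755e+00, -1.05019422e-04,  2.83085688e+00]), 'ft_force': array([-0.73498886, -0.29519257,  0.35174272]), 'moment': array([ 0.00475999, -0.04199521, -0.01771762]), 'grip_force': 0.0, 'opening': 0.9994557039753265}
side [[418.8997418384196, 0.0, 275.0026065297653], [0.0, 418.8997418384196, 217.7394967211558], [0.0, 0.0, 1.0]] [[-0.99751614 -0.07041876 -0.00165786]
 [-0.05468036  0.7889818  -0.61197858]
 [ 0.04440279 -0.61036785 -0.7908726 ]] [ 595.05084598   92.21865834 1066.24049822]
top [[540.1733484381996, 0.0, 285.90324994037906], [0.0, 540.1733484381996, 214.80310976995833], [0.0, 0.0, 1.0]] [[ 0.02220963 -0.99967322  0.01265625]
 [-0.98180475 -0.02419718 -0.18834525]
 [ 0.18858995 -0.00824289 -0.98202133]] [ -37.53438454  611.5770353  1531.8522127 ]
```

View pics/top0.png

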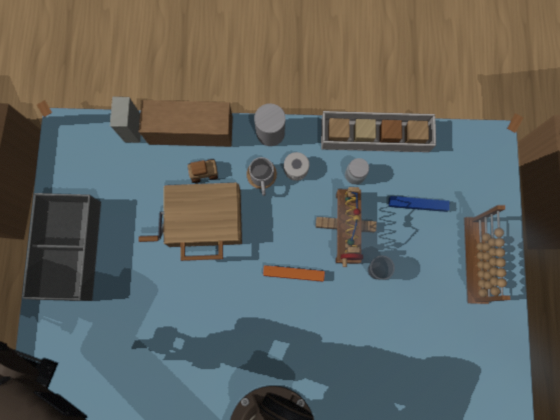

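View pics/side0.png

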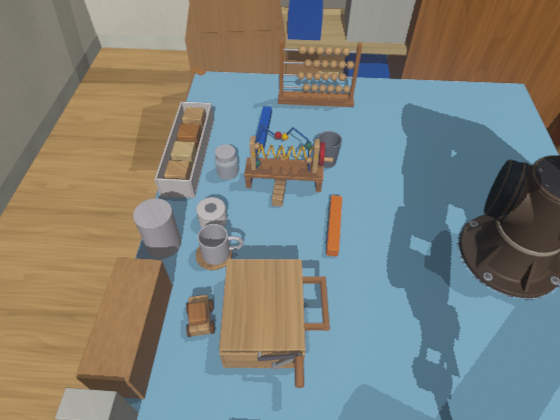

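```bash
python3 - <<'E'
import cv2, numpy as np
t=cv2.imread("pics/top0.png"); s=cv2.imread("pics/side0.png")
f=lambda im,x0,x1,y0,y1,k=4: cv2.resize(im[y0:y1,x0:x1],None,fx=k,fy=k,interpolation=cv2.INTER_CUBIC)
a=np.hstack([f(t,130,250,165,275),f(t,308,388,165,275)])
b=np.hstack([f(s,215,335,250,390),cv2.copyMakeBorder(f(s,243,323,130,210),0,240,0,0,cv2.BORDER_CONSTANT)])
cv2.imwrite("pics/a.png",a);cv2.imwrite("pics/b.png",b)
E
```

```text
(no output)
```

View pics/a.png

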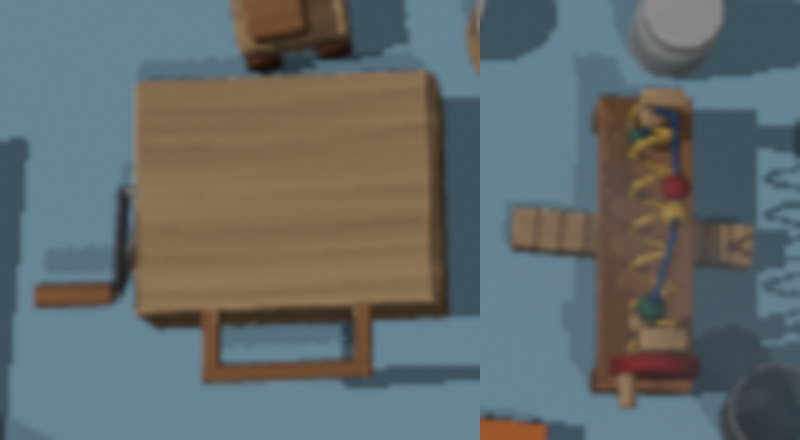

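View pics/b.png

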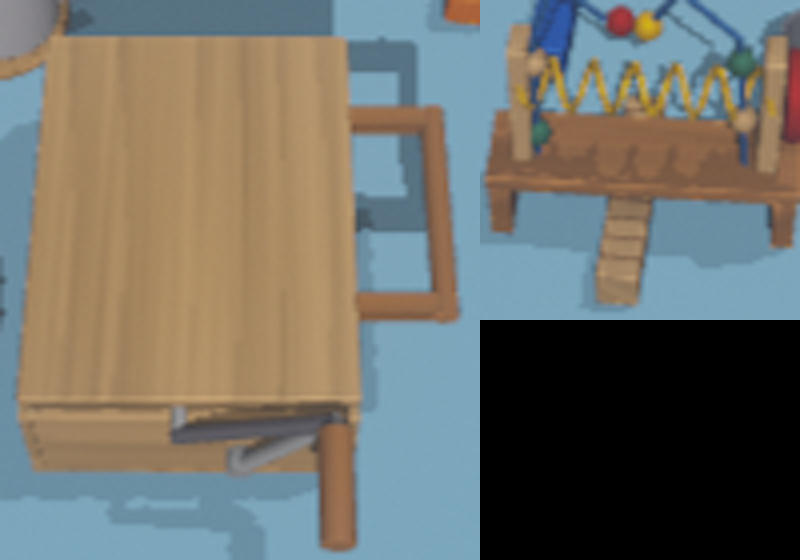

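```bash
cat > h.py <<'E'
import numpy as np
from scipy.optimize import least_squares
C={n:dict(np.load(f"{n}.npz")) for n in("top","side")}
def proj(n,X):
    c=C[n]; p=(c["R"]@np.atleast_2d(X).T).T+c["t"].ravel(); q=(c["K"]@p.T).T; return q[:,:2]/q[:,2:]
def ray(n,uv,z):
    c=C[n]; d=c["R"].T@np.linalg.solve(c["K"],[uv[0],uv[1],1]); o=-c["R"].T@c["t"].ravel(); return o+d*(z-o[2])/d[2]
def tf(p,B):
    B=np.atleast_2d(B).astype(float); c,s=np.cos(p[2]),np.sin(p[2]); return np.c_[p[0]+c*B[:,0]-s*B[:,1],p[1]+s*B[:,0]+c*B[:,1],B[:,2]]
E
python3 - <<'E'
from h import *
a=lambda u,v:(u/4+130,v/4+165); m=lambda u,v:((u-480)/4+308,v/4+165); b=lambda u,v:(u/4+215,v/4+250)
L=[[85,105,92],[85,-105,92],[-85,-105,92],[-85,105,92],[-71,173,98]]
T=[a(138,84),a(427,73),a(437,303),a(138,313),a(37,295)]
S=[b(20,402),b(62,38),b(346,38),b(358,402),b(339,540)]
def f(p):
    X=tf(p,L); return np.r_[(proj("top",X)-T).ravel(),(proj("side",X)-S).ravel()]
r=least_squares(f,[450,150,0],x_scale=[100,100,1],loss="soft_l1")
print("box",r.x,f(r.x).reshape(-1,2).round(1).tolist())
print("cam",[(-C[n]["R"].T@C[n]["t"].ravel()).round() for n in C])
for q in[(513,207),(511,248),(754,226),(750,267)]: print("rod",ray("top",m(*q),30).round(1))
for q in[(600,97),(692,97),(592,390),(694,390)]: print("deck",ray("top",m(*q),56).round(1))
print("handle",ray("top",a(287,373),90), "mid/hinge/knob/place/pivot",tf(r.x,[[-130,0,87],[85,0,80],[-71,160,98],[-30,0,23],[-25,160,35]]).round(1))
for n,p in[("car",(203,170)),("tub",(357,165)),("cup",(261,165)),("jar",(296,160)),("dark cup/rings",(380,268))]: print(n,ray("top",p,70).round())
E
```

```text
box [6.05063848e+02 2.20828572e+02 6.37674265e-02] [[0.1, -0.3], [0.2, -0.3], [-0.8, 0.1], [0.0, 0.5], [0.8, 0.8], [-1.0, -0.4], [-3.3, -0.5], [0.6, -0.1], [1.2, 0.2], [-0.1, 0.7]]
cam [array([ 312.,  -10., 1620.]), array([551., 620., 901.])]
rod [ 614.  -114.5   30. ]
rod [ 582.8 -113.4   30. ]
rod [ 604.  -295.3   30. ]
rod [ 572.8 -292.    30. ]
deck [ 694.1 -176.7   56. ]
deck [ 695.8 -245.3   56. ]
deck [ 475.4 -171.7   56. ]
deck [ 477.1 -245.9   56. ]
handle [474.95556476 212.78118024  90.        ] mid/hinge/knob/place/pivot [[475.3 212.5  87. ]
 [689.9 226.2  80. ]
 [524.  376.   98. ]
 [575.1 218.9  23. ]
 [569.9 378.9  35. ]]
car [739. 226.  70.]
tub [ 766. -232.   70.]
cup [759.  54.  70.]
jar [777. -50.  70.]
dark cup/rings [ 461. -297.   70.]
```

{"name": "carry_out", "arguments": {"moves": [{"slide": [0,0,0],"spin": 0.2},{"slide": [0,0,0],"spin": 0.2},{"slide": [0,0,0],"spin": 0.2},{"slide": [0,0,0],"spin": 0.2},{"slide": [0,0,0],"spin": 0.2},{"slide": [0,0,0],"spin": 0.2},{"slide": [0,0,0],"spin": 0.2},{"slide": [0,0,0],"spin": 0.2},{"slide": [0,0,0],"spin": 0.2},{"slide": [0,0,0],"spin": 0.2},{"slide": [0,0,0],"spin": 0.2},{"slide": [0,0,0],"spin": 0.087}], "hand": 0.4}}

```text
t: 1.1
eef_pos: [191.1, 594.9, 214.3]
tcp_rot: [-3.141, 0.001, 1.627]
ft_force: [0.0, -0.3, 0.4]
opening: 0.598
grip_force: 0.0
```

```bash
cat >> h.py <<'E'
BOX=(605.06,220.83,0.0638)
def where(*targets):
    """print TCP in box frame, and per target (box x,y,z of TCP) the slide total in units of 0.4 m from the previous one"""
    from cell import state
    s=state(); e=s["eef_pos"]; y=s["tcp_rot"][2]; c,k=np.cos(BOX[2]),np.sin(BOX[2])
    d=e[:2]-BOX[:2]; b=np.array([c*d[0]+k*d[1],-k*d[0]+c*d[1],e[2]])
    print("t",round(s["t"],2),"box",b.round(1),"rpy",s["tcp_rot"].round(4),"F",s["ft_force"].round(1),"open",round(s["opening"]*95,1),"grip",round(s["grip_force"],1),"spin needed",round((y-np.pi/2-BOX[2])*6/np.pi,3))
    a=y-BOX[2]; ca,sa=np.cos(a),np.sin(a)
    for t in targets:
        v=np.array(t,float)-b; print(t,np.round([(ca*v[0]+sa*v[1])/400,(sa*v[0]-ca*v[1])/400,-v[2]/400],4)); b=np.array(t,float)
E
python3 -c "
from h import *
where((-130,0,214),(-130,0,82))"
```

```text
t 1.1 box [-389.3  399.7  214.3] rpy [-3.1413e+00  6.0000e-04  1.6274e+00] F [ 0.  -0.3  0.4] open 56.8 grip 0.0 spin needed -0.014
(-130, 0, 214) [-9.946e-01  6.555e-01  7.000e-04]
(-130, 0, 82) [0.   0.   0.33]
```

{"name": "carry_out", "arguments": {"moves": [{"slide": [-0.083,0.0546,0],"spin": -0.014},{"slide": [-0.083,0.0546,0],"spin": 0},{"slide": [-0.083,0.0546,0],"spin": 0},{"slide": [-0.083,0.0546,0],"spin": 0},{"slide": [-0.083,0.0546,0],"spin": 0},{"slide": [-0.083,0.0546,0],"spin": 0},{"slide": [-0.083,0.0546,0],"spin": 0},{"slide": [-0.083,0.0546,0],"spin": 0},{"slide": [-0.083,0.0546,0],"spin": 0},{"slide": [-0.083,0.0546,0],"spin": 0},{"slide": [-0.083,0.0546,0],"spin": 0},{"slide": [-0.083,0.0546,0],"spin": 0}]}}

```text
t: 2.1
eef_pos: [480.9, 213.9, 214.5]
tcp_rot: [-3.141, -0.0, 1.641]
ft_force: [0.7, 0.4, -0.4]
opening: 0.597
grip_force: 0.0
```

```bash
python3 -c "
from h import *
where((-130,0,110),(-130,0,70))
from cell import read_camera
import cv2
w=read_camera('wrist')['color'][:,:,::-1]; s=read_camera('side')['color'][:,:,::-1]
cv2.imwrite('pics/c.png',np.hstack([cv2.resize(w,(400,300)),cv2.resize(s,(400,300))]))"
```

```text
t 2.1 box [-124.4    1.   214.5] rpy [-3.1413e+00 -1.0000e-04  1.6406e+00] F [ 0.7  0.4 -0.4] open 56.7 grip 0.0 spin needed 0.012
(-130, 0, 110) [-0.0025 -0.0141  0.2614]
(-130, 0, 70) [0.  0.  0.1]
```

View pics/c.png

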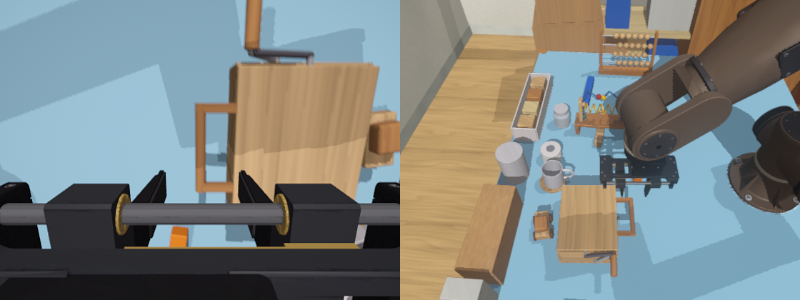

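```bash
python3 -c "
from h import *
where((-130,0,110),(-130,0,70))"
```

```text
t 2.2 box [-122.5   -1.   214.3] rpy [3.1412e+00 5.0000e-04 1.6359e+00] F [ 0.5  0.9 -0.2] open 57.1 grip 0.0 spin needed 0.002
(-130, 0, 110) [ 0.0026 -0.0187  0.2608]
(-130, 0, 70) [0.  0.  0.1]
```

{"name": "carry_out", "arguments": {"moves": [{"slide": [0.0013,-0.0095,0.06]},{"slide": [0.0013,-0.0092,0.06]},{"slide": [0,0,0.06]},{"slide": [0,0,0.06]},{"slide": [0,0,0.06]},{"slide": [0,0,0.06]},{"slide": [0,0,0]}]}}

```text
$.moves[0]: bad value
```

{"name": "carry_out", "arguments": {"moves": [{"slide": [0,0,0]},{"slide": [0,0,0]},{"slide": [0,0,0]},{"slide": [0,0,0]},{"slide": [0,0,0]},{"slide": [0,0,0]},{"slide": [0,0,0]},{"slide": [0,0,0]}], "hand": 1}}

```text
$.moves[0]: bad value
```

```bash
python3 -c "
from h import *
where()
r=215.1
th=np.r_[0:1.21:0.1]; P=np.c_[85-r*np.cos(th+.0326),80+r*np.sin(th+.0326)]
D=np.diff(P,axis=0)/400; print(np.c_[th[1:],D[:,0],-D[:,1]].round(4).tolist())"
```

```text
t 2.2 box [-122.5   -1.   214.3] rpy [3.1412e+00 5.0000e-04 1.6359e+00] F [ 0.5  0.9 -0.2] open 57.1 grip 0.0 spin needed 0.002
[[0.1, 0.0044, -0.0536], [0.2, 0.0098, -0.0529], [0.3, 0.015, -0.0516], [0.4, 0.0201, -0.0499], [0.5, 0.0249, -0.0476], [0.6, 0.0296, -0.0449], [0.7, 0.0339, -0.0417], [0.8, 0.0379, -0.0381], [0.9, 0.0415, -0.0341], [1.0, 0.0447, -0.0298], [1.1, 0.0475, -0.0252], [1.2, 0.0498, -0.0203]]
```

Spin is mandatory in each row.

{"name": "carry_out", "arguments": {"moves": [{"slide": [0.0013,-0.0095,0.06],"spin": 0},{"slide": [0.0013,-0.0092,0.06],"spin": 0},{"slide": [0,0,0.06],"spin": 0},{"slide": [0,0,0.06],"spin": 0},{"slide": [0,0,0.06],"spin": 0},{"slide": [0,0,0.06],"spin": 0},{"slide": [0,0,0],"spin": 0},{"slide": [0,0,0],"spin": 0}]}}

```text
t: 2.87
eef_pos: [471.9, 216.5, 70.2]
tcp_rot: [-3.139, 0.0, 1.641]
ft_force: [0.6, -0.5, 0.3]
opening: 0.596
grip_force: 0.0
```

{"name": "carry_out", "arguments": {"moves": [{"slide": [0,0,0],"spin": 0},{"slide": [0,0,0],"spin": 0},{"slide": [0,0,0],"spin": 0},{"slide": [0,0,0],"spin": 0},{"slide": [0,0,0],"spin": 0},{"slide": [0,0,0],"spin": 0},{"slide": [0,0,0],"spin": 0},{"slide": [0,0,0],"spin": 0}], "hand": 1}}

```text
t: 3.53
eef_pos: [477.4, 216.8, 71.9]
tcp_rot: [3.131, -0.002, 1.641]
ft_force: [17.9, -2.4, -3.2]
opening: 0.138
grip_force: 30.0
```

```bash
python3 -c "
from h import *
where()"
```

```text
t 3.53 box [-127.6    4.1   71.9] rpy [ 3.1308e+00 -1.5000e-03  1.6407e+00] F [17.9 -2.4 -3.2] open 13.1 grip 30.0 spin needed 0.012
```

{"name": "carry_out", "arguments": {"moves": [{"slide": [0,0.012,0],"spin": 0},{"slide": [0,0.0044,-0.0536],"spin": 0},{"slide": [0,0.0098,-0.0529],"spin": 0},{"slide": [0,0.015,-0.0516],"spin": 0},{"slide": [0,0.0201,-0.0499],"spin": 0},{"slide": [0,0.0249,-0.0476],"spin": 0},{"slide": [0,0.0296,-0.0449],"spin": 0},{"slide": [0,0,0],"spin": 0}]}}

```text
t: 4.2
eef_pos: [518.4, 219.3, 193.7]
tcp_rot: [-3.139, 0.0, 1.64]
ft_force: [-14.3, -2.2, 10.2]
opening: 0.142
grip_force: 30.0
```

```bash
python3 -c "
from h import *
where()"
```

```text
t 4.2 box [-86.6   4.  193.7] rpy [-3.1393e+00  1.0000e-04  1.6405e+00] F [-14.3  -2.2  10.2] open 13.5 grip 30.0 spin needed 0.011
```

{"name": "carry_out", "arguments": {"moves": [{"slide": [0,0.0339,-0.0417],"spin": 0},{"slide": [0,0.0379,-0.0381],"spin": 0},{"slide": [0,0.0415,-0.0341],"spin": 0},{"slide": [0,0.0447,-0.0298],"spin": 0},{"slide": [0,0.0475,-0.0252],"spin": 0},{"slide": [0,0.0265,-0.0115],"spin": 0},{"slide": [0,0,0],"spin": 0},{"slide": [0,0,0],"spin": 0}]}}

```text
t: 4.87
eef_pos: [611.8, 225.6, 265.5]
tcp_rot: [3.139, 0.0, 1.64]
ft_force: [-5.9, -4.0, 16.7]
opening: 0.138
grip_force: 30.0
```

```bash
python3 -c "
from h import *
where()"
```

```text
t 4.87 box [  7.1   4.3 265.5] rpy [3.1394e+00 1.0000e-04 1.6403e+00] F [-5.9 -4.  16.7] open 13.1 grip 30.0 spin needed 0.011
```

{"name": "carry_out", "arguments": {"moves": [{"slide": [0,0,0],"spin": 0},{"slide": [0,0,0],"spin": 0},{"slide": [0,0,0],"spin": 0},{"slide": [0,0,-0.03],"spin": 0.011},{"slide": [0,0,-0.07],"spin": 0},{"slide": [0,0,-0.07],"spin": 0},{"slide": [0.081,-0.01,0],"spin": 0},{"slide": [0.081,-0.01,0],"spin": 0},{"slide": [0.081,-0.01,0],"spin": 0},{"slide": [0.081,-0.01,0],"spin": 0},{"slide": [0.081,-0.01,0],"spin": 0},{"slide": [0,0,0],"spin": 0}], "hand": 0.58}}

```text
t: 5.87
eef_pos: [579.1, 391.3, 329.9]
tcp_rot: [-3.14, -0.001, 1.639]
ft_force: [0.7, -0.3, -0.2]
opening: 0.42
grip_force: 0.0
```

```bash
python3 -c "
from h import *
where((-14,167,180),(-14,167,86))
from cell import read_camera
import cv2
w=read_camera('wrist')['color'][:,:,::-1]; s=read_camera('side')['color'][:,:,::-1]
cv2.imwrite('pics/d.png',np.hstack([cv2.resize(w,(400,300)),cv2.resize(s[180:420,160:480],(400,300))]))"
```

```text
t 5.87 box [-15.  171.8 329.9] rpy [-3.1400e+00 -8.0000e-04  1.6389e+00] F [ 0.7 -0.3 -0.2] open 39.9 grip 0.0 spin needed 0.008
(-14, 167, 180) [-0.012   0.0025  0.3748]
(-14, 167, 86) [0.    0.    0.235]
```

View pics/d.png

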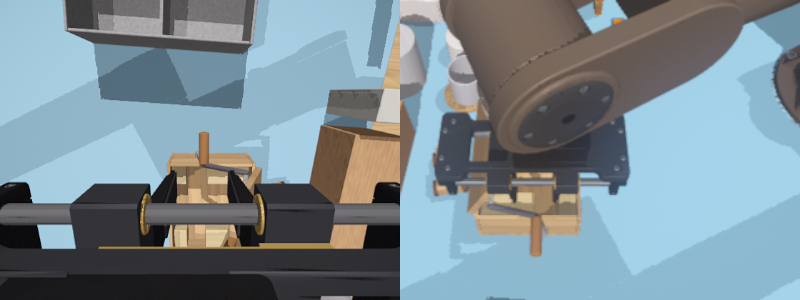

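```bash
python3 -c "
from h import *
from cell import read_camera
c=read_camera('wrist'); C['wrist']={k:np.array(c[k]) for k in('K','R','t')}
for tau in (.6,.7,.78,.85):
  a=2.202-tau; X=tf(BOX,[[-25+78.4*np.cos(a),y,35+78.4*np.sin(a)] for y in(123,173)]); print(tau,X.round(),proj('wrist',X).round(1).tolist(),proj('side',X).round().tolist())
"
```

```text
0.6 [[570. 342. 113.]
 [567. 392. 113.]] [[271.8, 222.2], [271.6, 182.5]] [[276.0, 356.0], [276.0, 383.0]]
0.7 [[578. 342. 113.]
 [574. 392. 113.]] [[278.1, 222.2], [278.1, 182.5]] [[272.0, 356.0], [272.0, 383.0]]
0.78 [[584. 343. 113.]
 [581. 393. 113.]] [[283.1, 222.0], [283.2, 182.4]] [[269.0, 356.0], [268.0, 383.0]]
0.85 [[589. 343. 112.]
 [586. 393. 112.]] [[287.4, 221.8], [287.7, 182.3]] [[266.0, 356.0], [265.0, 383.0]]
```

{"name": "carry_out", "arguments": {"moves": [{"slide": [-0.006,0.002,0.07],"spin": 0},{"slide": [-0.006,0,0.08],"spin": 0},{"slide": [0,0,0.08],"spin": 0},{"slide": [0,0,0.08],"spin": 0},{"slide": [0,0,0.08],"spin": 0},{"slide": [0,0,0.08],"spin": 0},{"slide": [0,0,0.07],"spin": 0},{"slide": [0,0,0.07],"spin": 0},{"slide": [0,0,0],"spin": 0}]}}

```text
t: 6.77
eef_pos: [580.5, 379.1, 81.6]
tcp_rot: [-3.134, 0.003, 1.633]
ft_force: [0.1, -0.4, -0.4]
opening: 0.422
grip_force: 0.0
```

```bash
python3 -c "
from h import *
where((27+11,167,72),(27+14,167,72))"
```

```text
t 6.77 box [-14.5 159.5  81.6] rpy [-3.134   0.0035  1.6333] F [ 0.1 -0.4 -0.4] open 40.1 grip 0.0 spin needed -0.003
(38, 167, 72) [0.019  0.1311 0.0241]
(41, 167, 72) [ 0.      0.0075 -0.    ]
```

{"name": "carry_out", "arguments": {"moves": [{"slide": [0.016,0.01,0],"spin": 0},{"slide": [0,0.015,0.002],"spin": 0},{"slide": [0,0.015,0.003],"spin": 0},{"slide": [0,0.015,0.003],"spin": 0},{"slide": [0,0.015,0.003],"spin": 0},{"slide": [0,0.015,0.003],"spin": 0},{"slide": [0,0.012,0.003],"spin": 0},{"slide": [0,0.012,0.003],"spin": 0},{"slide": [0,0.012,0.003],"spin": 0},{"slide": [0,0.01,0],"spin": 0},{"slide": [0,0,0],"spin": 0},{"slide": [0,0,0],"spin": 0}]}}

```text
t: 7.77
eef_pos: [633.9, 391.1, 77.2]
tcp_rot: [-3.14, 0.001, 1.635]
ft_force: [-4.4, -0.7, -2.3]
opening: 0.42
grip_force: 1.9
```

```bash
python3 -c "
from h import *
where((27+14,167,72))"
```

```text
t 7.77 box [ 39.6 168.1  77.2] rpy [-3.1403e+00  6.0000e-04  1.6349e+00] F [-4.4 -0.7 -2.3] open 39.9 grip 1.9 spin needed 0.001
(41, 167, 72) [-0.0028  0.0034  0.013 ]
```

{"name": "carry_out", "arguments": {"moves": [{"slide": [0,0.008,0],"spin": 0},{"slide": [0,0.006,0],"spin": 0},{"slide": [0,0,0],"spin": 0},{"slide": [0,0,0],"spin": 0}]}}

```text
t: 8.1
eef_pos: [634.5, 391.2, 76.7]
tcp_rot: [-3.129, 0.003, 1.636]
ft_force: [-26.9, -4.7, 4.8]
opening: 0.42
grip_force: 13.7
```

```bash
python3 -c "
from h import *
where()"
```

```text
t 8.1 box [ 40.3 168.1  76.7] rpy [-3.1294  0.0032  1.6356] F [-26.9  -4.7   4.8] open 39.9 grip 13.7 spin needed 0.002
```

{"name": "carry_out", "arguments": {"moves": [{"slide": [0,-0.042,0],"spin": 0},{"slide": [0,0,0],"spin": 0},{"slide": [0,0,-0.05],"spin": 0},{"slide": [0,0,-0.09],"spin": 0},{"slide": [0,0,-0.1],"spin": 0},{"slide": [0,0,-0.1],"spin": 0},{"slide": [0,0,-0.1],"spin": 0},{"slide": [0,0,-0.1],"spin": 0},{"slide": [0,0,-0.1],"spin": 0},{"slide": [0,0,0],"spin": 0.228}]}}

```text
t: 8.93
eef_pos: [624.9, 391.3, 344.3]
tcp_rot: [3.128, -0.007, 1.517]
ft_force: [0.5, -0.4, 1.1]
opening: 0.422
grip_force: 0.0
```

```bash
python3 -c "
from h import *
c,k=np.cos(BOX[2]),np.sin(BOX[2])
def tb(x,y): d=np.array([x,y])-BOX[:2]; return c*d[0]+k*d[1],-k*d[0]+c*d[1]
print(tb(597.4,-132))
where((*tb(597.4,-132),330))
from cell import read_camera
import cv2
s=read_camera('side')['color'][:,:,::-1]
cv2.imwrite('pics/e.png',cv2.resize(s[180:420,160:480],(640,480)))"
```

```text
(np.float64(-30.13970130003201), np.float64(-351.62378034704204))
t 8.93 box [ 30.7 168.8 344.3] rpy [ 3.1283 -0.0073  1.5173] F [ 0.5 -0.4  1.1] open 40.1 grip 0.0 spin needed -0.224
(np.float64(-30.13970130003201), np.float64(-351.62378034704204), 330) [-1.3099e+00  1.3000e-03  3.5800e-02]
```

View pics/e.png

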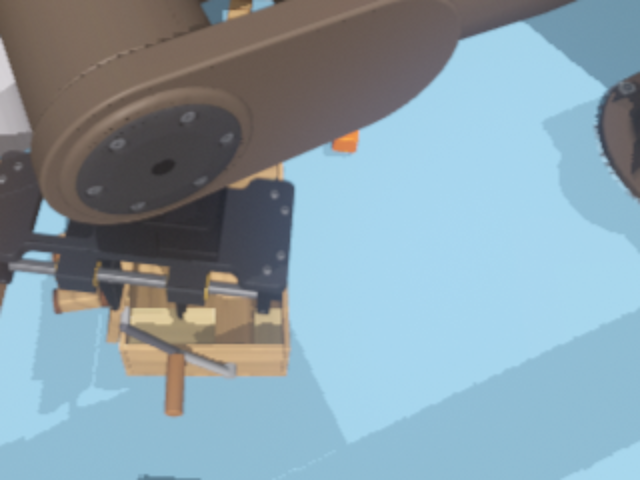

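{"name": "carry_out", "arguments": {"moves": [{"slide": [-0.1,0,0],"spin": 0},{"slide": [-0.1,0,0],"spin": 0},{"slide": [-0.1,0,0],"spin": 0},{"slide": [-0.1,0,0],"spin": 0},{"slide": [-0.1,0,0],"spin": 0},{"slide": [-0.1,0,0],"spin": 0},{"slide": [-0.1,0,0],"spin": 0},{"slide": [-0.1,0,0],"spin": 0},{"slide": [-0.1,0,0],"spin": 0},{"slide": [-0.1,0,0],"spin": 0},{"slide": [-0.1,0,0],"spin": 0},{"slide": [-0.1,0,0],"spin": 0}], "hand": 0.3}}

```text
t: 9.98
eef_pos: [596.2, -91.0, 333.6]
tcp_rot: [3.141, 0.0, 1.518]
ft_force: [1.8, 0.2, 0.7]
opening: 0.703
grip_force: 0.0
```

{"name": "carry_out", "arguments": {"moves": [{"slide": [-0.1,0,0],"spin": 0},{"slide": [0,0,0.09],"spin": 0},{"slide": [0,0,0.09],"spin": 0},{"slide": [0,0,0.09],"spin": 0},{"slide": [0,0,0.09],"spin": 0},{"slide": [0,0,0],"spin": 0},{"slide": [0,0,0],"spin": 0}]}}

```text
t: 10.57
eef_pos: [594.0, -128.8, 189.0]
tcp_rot: [-3.139, -0.001, 1.517]
ft_force: [0.7, -0.1, 0.8]
opening: 0.701
grip_force: 0.0
```

```bash
python3 -c "
from h import *
from cell import read_camera
import cv2
c=read_camera('wrist'); np.savez('wrist.npz',K=c['K'],R=c['R'],t=c['t'])
where((-30.1,-351.6,200),(-30.1,-351.6,4))
cv2.imwrite('pics/f.png',c['color'][:,:,::-1])"
```

```text
t 10.62 box [ -32.5 -348.4  190.9] rpy [3.1407e+00 3.0000e-04 1.5166e+00] F [ 0.3 -0.6  0.2] open 66.7 grip 0.0 spin needed -0.225
(-30.1, -351.6, 200) [-0.0072  0.0068 -0.0228]
(-30.1, -351.6, 4) [0.   0.   0.49]
```

View pics/f.png

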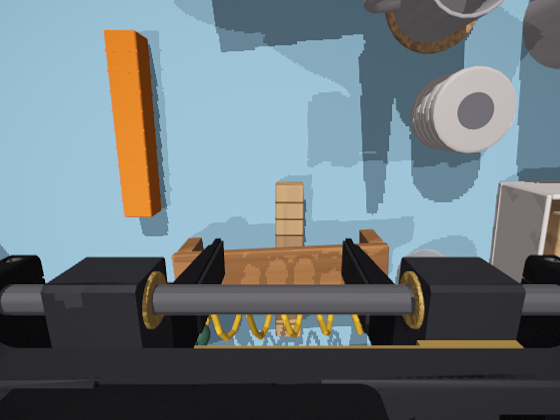

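```bash
python3 -c "
from h import *
C['wrist']=dict(np.load('wrist.npz'))
P=[ray('wrist',p,30) for p in[(276,183),(304,182),(276,246),(304.5,246)]]
print(np.round(P,1).tolist())
print(ray('wrist',(276,247),56),ray('wrist',(185,240),56))"
```

```text
[[587.8, -113.8, 30.0], [616.6, -114.3, 30.0], [583.8, -182.6, 30.0], [614.6, -184.2, 30.0]]
[ 584.894839 -173.81099    56.      ] [ 495.11453665 -161.66936787   56.        ]
```

{"name": "carry_out", "arguments": {"moves": [{"slide": [-0.003,0.015,0.05],"spin": 0},{"slide": [0,0,0.08],"spin": 0},{"slide": [0,0,0.08],"spin": 0},{"slide": [0,0,0.08],"spin": 0},{"slide": [0,0,0.08],"spin": 0},{"slide": [0,0,0.06],"spin": 0},{"slide": [0,0,0.03],"spin": 0},{"slide": [0,0,0],"spin": 0},{"slide": [0,0,0],"spin": 0}]}}

```text
t: 11.37
eef_pos: [601.3, -130.4, 7.5]
tcp_rot: [3.139, 0.001, 1.516]
ft_force: [-0.1, 0.4, -1.6]
opening: 0.698
grip_force: 0.0
```

```bash
python3 -c "
from h import *
where()"
```

```text
t 11.37 box [ -26.2 -350.3    7.5] rpy [3.1395e+00 5.0000e-04 1.5159e+00] F [-0.1  0.4 -1.6] open 66.3 grip 0.0 spin needed -0.227
```

{"name": "carry_out", "arguments": {"moves": [{"slide": [0,0,0.009],"spin": 0},{"slide": [0,0,0],"spin": 0},{"slide": [0,0,0],"spin": 0},{"slide": [0,0,0],"spin": 0},{"slide": [0,0,0],"spin": 0},{"slide": [0,0,0],"spin": 0},{"slide": [0,0,0],"spin": 0},{"slide": [0,0,0],"spin": 0},{"slide": [0,0,0],"spin": 0}], "hand": 1}}

```text
t: 12.12
eef_pos: [600.2, -130.1, 2.4]
tcp_rot: [3.141, -0.0, 1.516]
ft_force: [-1.2, 0.9, 4.7]
opening: 0.313
grip_force: 30.0
```

{"name": "carry_out", "arguments": {"moves": [{"slide": [0.015,0,0],"spin": 0},{"slide": [0.03,0,0],"spin": 0},{"slide": [0.03,0,0],"spin": 0},{"slide": [0.03,0,0],"spin": 0},{"slide": [0.03,0,0],"spin": 0},{"slide": [0.03,0,0],"spin": 0},{"slide": [0.03,0,0],"spin": 0},{"slide": [0.03,0,0],"spin": 0},{"slide": [0.03,0,0],"spin": 0},{"slide": [0.03,0,0],"spin": 0},{"slide": [0.03,0,0],"spin": 0},{"slide": [0.015,0,0],"spin": 0}]}}

```text
t: 13.12
eef_pos: [607.4, 3.8, 2.5]
tcp_rot: [3.141, 0.0, 1.517]
ft_force: [-1.2, -3.0, 5.7]
opening: 0.313
grip_force: 30.0
```

{"name": "carry_out", "arguments": {"moves": [{"slide": [0,0,0],"spin": 0},{"slide": [0,0,0],"spin": 0},{"slide": [0,0,0],"spin": 0}]}}

```text
t: 13.37
eef_pos: [607.4, 3.5, 2.4]
tcp_rot: [3.141, -0.001, 1.516]
ft_force: [0.3, 3.3, 5.3]
opening: 0.315
grip_force: 30.0
```

```bash
python3 -c "
from h import *
where()"
```

```text
t 13.37 box [ -11.5 -217.     2.4] rpy [ 3.1411e+00 -6.0000e-04  1.5164e+00] F [0.3 3.3 5.3] open 29.9 grip 30.0 spin needed -0.226
```

{"name": "carry_out", "arguments": {"moves": [{"slide": [0,0,0],"spin": 0},{"slide": [0,0,0],"spin": 0},{"slide": [0,0,0],"spin": 0},{"slide": [0,0,-0.06],"spin": 0},{"slide": [0,0,-0.06],"spin": 0},{"slide": [-0.06,0,0],"spin": 0},{"slide": [-0.06,0,0],"spin": 0},{"slide": [-0.065,0,0],"spin": 0},{"slide": [0,0,0.04],"spin": 0},{"slide": [0,0,0.05],"spin": 0},{"slide": [0,0,0.03],"spin": 0},{"slide": [0,0,0],"spin": 0}], "hand": 0.4}}

```text
t: 14.37
eef_pos: [603.1, -72.1, 1.1]
tcp_rot: [-3.141, -0.0, 1.515]
ft_force: [0.5, 0.9, -0.1]
opening: 0.6
grip_force: 0.0
```

{"name": "carry_out", "arguments": {"moves": [{"slide": [0,0,0],"spin": 0},{"slide": [0,0,0],"spin": 0},{"slide": [0,0,0],"spin": 0},{"slide": [0,0,0],"spin": 0},{"slide": [0,0,0],"spin": 0},{"slide": [0,0,0],"spin": 0},{"slide": [0,0,0],"spin": 0},{"slide": [0,0,0],"spin": 0}], "hand": 1}}

```text
t: 15.03
eef_pos: [603.3, -72.1, 2.2]
tcp_rot: [3.141, -0.0, 1.516]
ft_force: [0.2, 1.0, 0.1]
opening: 0.313
grip_force: 30.0
```

```bash
python3 -c "
from h import *
where((-30,-217,140),(-30,0,140))
from cell import read_camera
import cv2
c=read_camera('side'); cv2.imwrite('pics/g.png',cv2.resize(c['color'][60:390,160:380,::-1],(533,800))[:600])"
```

```text
t 15.03 box [ -20.4 -292.2    2.2] rpy [ 3.1415e+00 -1.0000e-04  1.5155e+00] F [0.2 1.  0.1] open 29.7 grip 30.0 spin needed -0.227
(-30, -217, 140) [ 0.1838 -0.0461 -0.3444]
(-30, 0, 140) [ 0.5387 -0.0644 -0.    ]
```

{"name": "carry_out", "arguments": {"moves": [{"slide": [0,0,-0.02],"spin": 0},{"slide": [0,0,-0.05],"spin": 0},{"slide": [0,0,-0.06],"spin": 0},{"slide": [0,0,-0.06],"spin": 0},{"slide": [0,0,-0.06],"spin": 0},{"slide": [0,0,-0.02],"spin": -0.1},{"slide": [0,0,0],"spin": -0.127},{"slide": [0,0,0],"spin": 0}]}}

```text
t: 15.75
eef_pos: [603.4, -72.2, 111.5]
tcp_rot: [3.14, 0.0, 1.637]
ft_force: [0.9, -0.1, -1.2]
opening: 0.314
grip_force: 30.0
```

```bash
python3 -c "
from h import *
where((-50,-292,105),(-50,0,105))"
```

```text
t 15.75 box [ -20.3 -292.4  111.5] rpy [3.1399e+00 5.0000e-04 1.6374e+00] F [ 0.9 -0.1 -1.2] open 29.8 grip 30.0 spin needed 0.005
(-50, -292, 105) [ 0.0011 -0.0742  0.0163]
(-50, 0, 105) [ 0.73   0.002 -0.   ]
```

{"name": "carry_out", "arguments": {"moves": [{"slide": [0,-0.037,0.005],"spin": 0.004},{"slide": [0,-0.037,0],"spin": 0},{"slide": [0.05,0,0],"spin": 0},{"slide": [0.08,0,0],"spin": 0},{"slide": [0.08,0,0],"spin": 0},{"slide": [0.08,0,0],"spin": 0},{"slide": [0.08,0,0],"spin": 0},{"slide": [0.08,0,0],"spin": 0},{"slide": [0.08,0,0],"spin": 0},{"slide": [0.08,0,0],"spin": 0},{"slide": [0.08,0,0],"spin": 0},{"slide": [0.04,0,0],"spin": 0}]}}

```text
t: 16.75
eef_pos: [555.0, 220.4, 108.1]
tcp_rot: [-3.141, -0.0, 1.632]
ft_force: [-0.4, 0.0, -0.5]
opening: 0.314
grip_force: 30.0
```

{"name": "carry_out", "arguments": {"moves": [{"slide": [0,0,0],"spin": 0},{"slide": [0,0,0],"spin": 0}]}}

```text
t: 16.92
eef_pos: [555.3, 217.9, 107.9]
tcp_rot: [-3.141, 0.0, 1.633]
ft_force: [-0.2, -0.4, -0.9]
opening: 0.313
grip_force: 30.0
```

```bash
python3 -c "
from h import *
where((-48,0,56),(-31,0,56),(-31,0,10))
from cell import read_camera
import cv2
s=read_camera('side')['color'][:,:,::-1]; t=read_camera('wrist')['color'][:,:,::-1]
cv2.imwrite('pics/h.png',np.hstack([cv2.resize(s[120:400,180:390],(420,560)),cv2.resize(t,(380,285),interpolation=cv2.INTER_AREA)[:, :].repeat(1,0) if 0 else cv2.copyMakeBorder(cv2.resize(t,(380,285)),0,275,0,0,cv2.BORDER_CONSTANT)]))"
```

```text
t 16.92 box [-49.8   0.3 107.9] rpy [-3.1409e+00  2.0000e-04  1.6325e+00] F [-0.2 -0.4 -0.9] open 29.8 grip 30.0 spin needed -0.004
(-48, 0, 56) [-0.0007  0.0045  0.1297]
(-31, 0, 56) [ 0.0001  0.0425 -0.    ]
(-31, 0, 10) [0.    0.    0.115]
```

View pics/h.png

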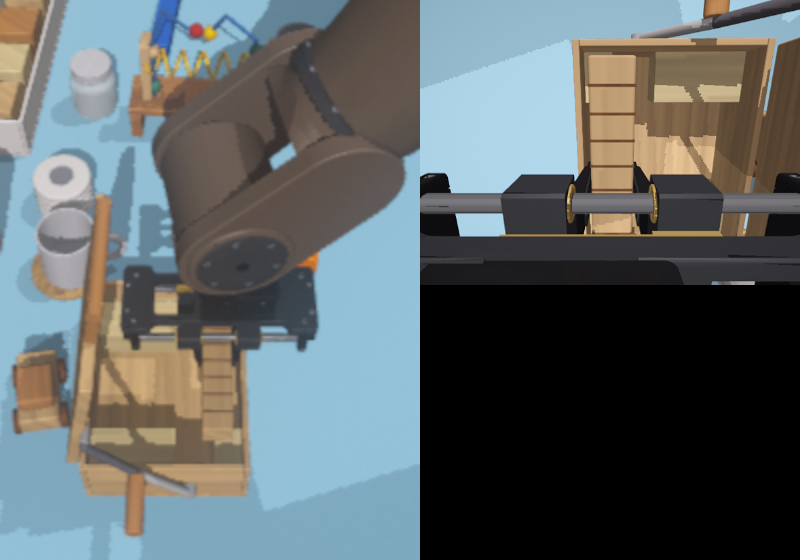

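{"name": "carry_out", "arguments": {"moves": [{"slide": [0,0.004,0.04],"spin": 0},{"slide": [0,0,0.05],"spin": 0},{"slide": [0,0,0.035],"spin": 0},{"slide": [0,0.015,0],"spin": 0},{"slide": [0,0.02,0],"spin": 0},{"slide": [0,0.012,0],"spin": 0},{"slide": [0,0,0],"spin": 0},{"slide": [0,0,0],"spin": 0}]}}

```text
t: 17.68
eef_pos: [576.9, 218.5, 59.0]
tcp_rot: [3.14, -0.0, 1.632]
ft_force: [-0.2, 0.2, -0.9]
opening: 0.311
grip_force: 30.0
```

```bash
python3 -c "
from h import *
where((-29,0,11))
from cell import read_camera
c=read_camera('wrist'); C['wrist']={k:np.array(c[k]) for k in('K','R','t')}
import cv2
P=proj('wrist',tf(BOX,[[-79,104,80],[79,104,80],[-85,110,80],[85,110,80],[-51,60,50],[-9,60,50],[-51,100,50],[-9,100,50]])); print(P.round(1).tolist())
I=c['color'][:,:,::-1].copy()
cv2.imwrite('pics/i.png',cv2.resize(I[30:260,200:560],(792,506),interpolation=cv2.INTER_CUBIC))"
```

```text
t 17.68 box [-28.3  -0.5  59. ] rpy [ 3.1403e+00 -3.0000e-04  1.6317e+00] F [-0.2  0.2 -0.9] open 29.6 grip 30.0 spin needed -0.006
(-29, 0, 11) [ 0.0012 -0.0018  0.12  ]
[[160.4, 42.6], [538.5, 41.8], [144.4, 26.6], [555.9, 25.8], [240.2, 145.8], [317.7, 145.6], [237.4, 65.9], [319.7, 65.8]]
```

View pics/i.png

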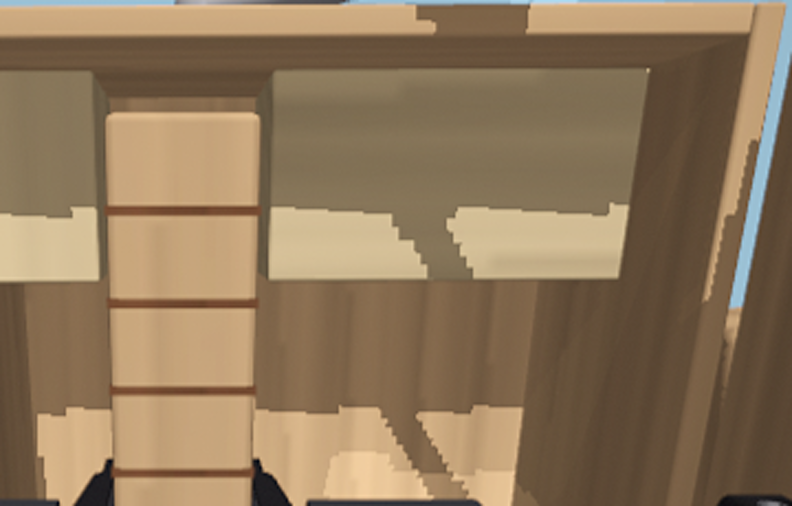

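{"name": "carry_out", "arguments": {"moves": [{"slide": [0,0,0.02],"spin": 0},{"slide": [0,0,0.025],"spin": 0},{"slide": [0,0,0.025],"spin": 0},{"slide": [0,0,0.025],"spin": 0},{"slide": [0,0,0.015],"spin": 0},{"slide": [0,0,0.009],"spin": 0},{"slide": [0,0,0],"spin": 0},{"slide": [0,0,0],"spin": 0},{"slide": [0,0,0],"spin": 0}]}}

```text
t: 18.48
eef_pos: [576.2, 218.7, 10.4]
tcp_rot: [-3.142, -0.0, 1.632]
ft_force: [0.6, -0.5, -1.3]
opening: 0.314
grip_force: 30.0
```

```bash
python3 -c "
from h import *
where()"
```

```text
t 18.48 box [-29.   -0.3  10.4] rpy [-3.1416e+00 -1.0000e-04  1.6323e+00] F [ 0.6 -0.5 -1.3] open 29.8 grip 30.0 spin needed -0.004
```

{"name": "carry_out", "arguments": {"moves": [{"slide": [0,0,0.004],"spin": 0},{"slide": [0,0,0],"spin": 0},{"slide": [0,0,0],"spin": 0}]}}

```text
t: 18.73
eef_pos: [576.3, 218.8, 9.8]
tcp_rot: [3.141, -0.0, 1.632]
ft_force: [-3.1, -0.7, 10.0]
opening: 0.313
grip_force: 30.0
```

{"name": "carry_out", "arguments": {"moves": [{"slide": [0,0,0],"spin": 0},{"slide": [0,0,0],"spin": 0},{"slide": [0,0,0],"spin": 0},{"slide": [0,0,0],"spin": 0},{"slide": [0,0,0],"spin": 0},{"slide": [0,0,0],"spin": 0},{"slide": [0,0,0],"spin": 0}], "hand": 0.48}}

```text
t: 19.32
eef_pos: [576.1, 218.7, 8.9]
tcp_rot: [-3.142, -0.0, 1.632]
ft_force: [-0.9, -0.1, -0.1]
opening: 0.518
grip_force: 0.0
```

```bash
python3 -c "
from h import *
where((-30,0,56),(-50,0,56),(-50,0,105))"
```

```text
t 19.32 box [-29.   -0.3   8.9] rpy [-3.1415e+00 -1.0000e-04  1.6323e+00] F [-0.9 -0.1 -0.1] open 49.2 grip 0.0 spin needed -0.004
(-30, 0, 56) [ 0.0007 -0.0025 -0.1178]
(-50, 0, 56) [-0.0001 -0.05   -0.    ]
(-50, 0, 105) [ 0.      0.     -0.1225]
```

{"name": "carry_out", "arguments": {"moves": [{"slide": [0,0,-0.04],"spin": 0},{"slide": [0,0,-0.06],"spin": 0},{"slide": [0,-0.03,-0.02],"spin": 0},{"slide": [0,-0.06,0],"spin": 0},{"slide": [0,0,-0.09],"spin": 0},{"slide": [0,0,-0.1],"spin": 0},{"slide": [0,0,-0.1],"spin": 0},{"slide": [0,0,-0.1],"spin": 0},{"slide": [0,0,-0.1],"spin": 0},{"slide": [0,0,-0.1],"spin": 0},{"slide": [0,0,-0.1],"spin": 0},{"slide": [0,0,0],"spin": 0}]}}

```text
t: 20.32
eef_pos: [541.8, 217.0, 341.0]
tcp_rot: [3.13, -0.003, 1.632]
ft_force: [1.7, 0.3, 0.2]
opening: 0.52
grip_force: 0.0
```

```bash
python3 -c "
from h import *
where((29,167,340),(29,167,76))
from cell import read_camera
c=read_camera('wrist'); C['wrist']={k:np.array(c[k]) for k in('K','R','t')}
import cv2; cv2.imwrite('pics/j.png',c['color'][:,:,::-1])
print(proj('wrist',tf(BOX,[[-30,90,38],[-30,-90,38],[-30,0,38]])))"
```

```text
t 20.32 box [-6.34e+01  2.00e-01  3.41e+02] rpy [ 3.1301e+00 -2.6000e-03  1.6323e+00] F [1.7 0.3 0.2] open 49.4 grip 0.0 spin needed -0.004
(29, 167, 340) [0.4175 0.2301 0.0024]
(29, 167, 76) [0.   0.   0.66]
[[303.74686483 113.06290214]
 [302.01305208 234.90642141]
 [302.8385002  176.89813634]]
```

{"name": "carry_out", "arguments": {"moves": [{"slide": [0.083,0,0],"spin": 0},{"slide": [0.083,0,0],"spin": 0},{"slide": [0.083,0.03,0],"spin": 0},{"slide": [0.083,0.05,0],"spin": 0},{"slide": [0.083,0.05,0],"spin": 0},{"slide": [0,0.06,0],"spin": 0},{"slide": [0,0.04,0],"spin": 0},{"slide": [0,0,0],"spin": 0},{"slide": [0,0,0],"spin": 0}], "hand": 0.58}}

```text
t: 21.12
eef_pos: [621.9, 387.6, 330.5]
tcp_rot: [-3.139, 0.001, 1.632]
ft_force: [-0.4, 0.4, 1.1]
opening: 0.418
grip_force: 0.0
```

```bash
python3 -c "
from h import *
where((29,167,340),(29,167,76))"
```

```text
t 21.12 box [ 27.4 165.3 330.5] rpy [-3.1387e+00  1.2000e-03  1.6318e+00] F [-0.4  0.4  1.1] open 39.7 grip 0.0 spin needed -0.005
(29, 167, 340) [ 0.0041  0.0039 -0.0236]
(29, 167, 76) [0.   0.   0.66]
```

{"name": "carry_out", "arguments": {"moves": [{"slide": [0.004,0.004,0.06],"spin": 0},{"slide": [0,0,0.08],"spin": 0},{"slide": [0,0,0.08],"spin": 0},{"slide": [0,0,0.08],"spin": 0},{"slide": [0,0,0.08],"spin": 0},{"slide": [0,0,0.08],"spin": 0},{"slide": [0,0,0.08],"spin": 0},{"slide": [0,0,0.06],"spin": 0},{"slide": [0,0,0.04],"spin": 0},{"slide": [0,0,0],"spin": 0},{"slide": [0,0,0],"spin": 0}]}}

```text
t: 22.03
eef_pos: [622.5, 389.2, 76.9]
tcp_rot: [-3.14, 0.0, 1.632]
ft_force: [-0.1, -0.6, 0.6]
opening: 0.418
grip_force: 0.0
```

```bash
python3 -c "
from h import *
where((29,167,76))"
```

```text
t 22.03 box [ 28.2 167.   76.9] rpy [-3.1403e+00  4.0000e-04  1.6323e+00] F [-0.1 -0.6  0.6] open 39.7 grip 0.0 spin needed -0.004
(29, 167, 76) [0.0001 0.0021 0.0022]
```

{"name": "carry_out", "arguments": {"moves": [{"slide": [0,-0.015,0],"spin": 0},{"slide": [0,-0.013,0],"spin": 0},{"slide": [0,-0.01,0],"spin": 0},{"slide": [0,-0.01,0],"spin": 0},{"slide": [0,-0.01,0],"spin": 0},{"slide": [0,-0.01,0],"spin": 0},{"slide": [0,-0.01,0],"spin": 0},{"slide": [0,-0.01,0],"spin": 0},{"slide": [0,0,0],"spin": 0}]}}

```text
t: 22.78
eef_pos: [587.8, 387.6, 78.2]
tcp_rot: [3.14, -0.001, 1.633]
ft_force: [1.6, 1.1, 0.7]
opening: 0.42
grip_force: 0.9
```

```bash
python3 -c "
from h import *
where((-30,167,76))"
```

```text
t 22.78 box [ -6.6 167.5  78.2] rpy [ 3.1401e+00 -8.0000e-04  1.6326e+00] F [1.6 1.1 0.7] open 39.9 grip 0.9 spin needed -0.004
(-30, 167, 76) [-0.0014 -0.0585  0.0056]
```

{"name": "carry_out", "arguments": {"moves": [{"slide": [0,-0.01,0],"spin": 0},{"slide": [0,-0.01,0],"spin": 0},{"slide": [0,-0.01,0],"spin": 0},{"slide": [0,-0.01,0],"spin": 0},{"slide": [0,-0.01,0],"spin": 0},{"slide": [0,-0.008,0],"spin": 0},{"slide": [0,0,0],"spin": 0},{"slide": [0,0,0],"spin": 0}]}}

```text
t: 23.45
eef_pos: [564.3, 385.8, 76.6]
tcp_rot: [-3.14, 0.0, 1.632]
ft_force: [0.0, -0.4, 0.4]
opening: 0.418
grip_force: 0.0
```

```bash
python3 -c "
from h import *
where((-20,167,76))
from cell import read_camera
import cv2
for n in('side','top'): cv2.imwrite(f'pics/k_{n}.png',read_camera(n)['color'][:,:,::-1])"
```

```text
t 23.45 box [-30.2 167.3  76.6] rpy [-3.1401e+00  5.0000e-04  1.6325e+00] F [ 0.  -0.4  0.4] open 39.7 grip 0.0 spin needed -0.004
(-20, 167, 76) [-0.0006  0.0254  0.0016]
```

{"name": "carry_out", "arguments": {"moves": [{"slide": [0,0.012,0],"spin": 0},{"slide": [0,0,0],"spin": 0},{"slide": [0,0,-0.05],"spin": 0},{"slide": [0,0,-0.09],"spin": 0},{"slide": [0,0,-0.1],"spin": 0},{"slide": [0,0,-0.1],"spin": 0},{"slide": [0,0,-0.1],"spin": 0},{"slide": [0,0,-0.1],"spin": 0},{"slide": [0,0,-0.1],"spin": 0},{"slide": [0,0,0],"spin": 0},{"slide": [0,0,0],"spin": 0},{"slide": [0,0,0],"spin": 0}]}}

```text
t: 24.55
eef_pos: [569.7, 386.0, 332.2]
tcp_rot: [-3.141, 0.0, 1.632]
ft_force: [-0.7, 0.5, 1.2]
opening: 0.418
grip_force: 0.0
```

```bash
python3 -c "
from h import *
where((-30,0,340))
from cell import read_camera
c=read_camera('wrist'); C['wrist']={k:np.array(c[k]) for k in('K','R','t')}
import cv2
I=c['color']; cv2.imwrite('pics/l.png',I[:,:,::-1])
for tau in(.5,.6,.7,.8):
  a=2.202-tau; print(tau,proj('wrist',tf(BOX,[[-25+1.5+78.4*np.cos(a),y,35+78.4*np.sin(a)] for y in(150,168)])).round().tolist())
for r in (185,190,195,200): print(r,[tuple(int(v) for v in I[r,x]) for x in range(240,320,6)])
for th in(.8,.9,1.0,1.1,1.2): print(th,[proj(n,tf(BOX,[[86.5-215.1*np.cos(th+.0326),y,80+215.1*np.sin(th+.0326)] for y in(-48,0,48)])).round().tolist() for n in('wrist','side','top')])
"
```

```text
t 24.55 box [-24.8 167.1 332.2] rpy [-3.1407e+00  4.0000e-04  1.6321e+00] F [-0.7  0.5  1.2] open 39.7 grip 0.0 spin needed -0.005
(-30, 0, 340) [-0.4177 -0.012  -0.0194]
0.5 [[275.0, 200.0], [275.0, 186.0]]
0.6 [[282.0, 200.0], [282.0, 186.0]]
0.7 [[288.0, 200.0], [288.0, 186.0]]
0.8 [[294.0, 200.0], [294.0, 186.0]]
185 [(146, 183, 202), (145, 183, 202), (146, 183, 202), (146, 183, 202), (146, 183, 202), (145, 183, 202), (146, 183, 203), (146, 101, 62), (176, 124, 78), (121, 122, 125), (146, 183, 202), (146, 182, 202), (146, 183, 203), (146, 183, 202)]
190 [(146, 183, 202), (146, 183, 202), (146, 183, 202), (147, 183, 203), (145, 183, 202), (146, 183, 203), (146, 183, 202), (148, 102, 63), (175, 125, 79), (121, 122, 124), (147, 183, 203), (146, 183, 202), (146, 183, 202), (146, 183, 202)]
195 [(146, 183, 202), (146, 183, 202), (145, 182, 202), (146, 183, 203), (146, 182, 202), (146, 182, 202), (146, 183, 203), (148, 102, 63), (174, 124, 78), (119, 121, 124), (146, 182, 202), (145, 182, 202), (146, 183, 203), (146, 183, 202)]
200 [(146, 183, 202), (146, 183, 202), (147, 183, 203), (1
[... 257 characters left out ...]
93.0, 265.0], [294.0, 289.0]], [[212.0, 223.0], [193.0, 224.0], [175.0, 225.0]]]
0.9 [[[266.0, 431.0], [265.0, 390.0], [264.0, 346.0]], [[284.0, 239.0], [284.0, 261.0], [285.0, 285.0]], [[211.0, 216.0], [193.0, 217.0], [174.0, 218.0]]]
1.0 [[[284.0, 442.0], [284.0, 400.0], [284.0, 355.0]], [[275.0, 236.0], [275.0, 258.0], [274.0, 281.0]], [[211.0, 208.0], [192.0, 209.0], [173.0, 210.0]]]
1.1 [[[305.0, 453.0], [306.0, 410.0], [307.0, 363.0]], [[264.0, 233.0], [264.0, 255.0], [263.0, 278.0]], [[210.0, 200.0], [191.0, 201.0], [172.0, 202.0]]]
1.2 [[[328.0, 462.0], [330.0, 418.0], [332.0, 370.0]], [[253.0, 230.0], [252.0, 252.0], [251.0, 276.0]], [[209.0, 192.0], [190.0, 193.0], [171.0, 193.0]]]
```

{"name": "carry_out", "arguments": {"moves": [{"slide": [-0.08,0,0],"spin": 0},{"slide": [-0.085,0,0],"spin": 0},{"slide": [-0.085,0.02,0],"spin": 0},{"slide": [-0.085,0.02,0],"spin": 0},{"slide": [-0.083,0.005,0],"spin": 0},{"slide": [0,0,0],"spin": 0},{"slide": [0,0,0],"spin": 0}], "hand": 0.4}}

```text
t: 25.18
eef_pos: [598.2, 218.9, 331.6]
tcp_rot: [-3.139, 0.0, 1.63]
ft_force: [0.1, 0.4, -0.0]
opening: 0.599
grip_force: 0.0
```

```bash
python3 -c "
from h import *
where((-7,0,259))
from cell import read_camera
c=read_camera('wrist'); C['wrist']={k:np.array(c[k]) for k in('K','R','t')}
for th in(1.0,1.05,1.1,1.15): print(th,[proj(n,tf(BOX,[[86.5-215.1*np.cos(th+.0326),y,80+215.1*np.sin(th+.0326)] for y in(30,45)])).round().tolist() for n in('wrist',)])
I=c['color']
for r in (150,170,190,205): print(r,[tuple(int(v) for v in I[r,x]) for x in range(220,340,6)])
"
```

```text
t 25.18 box [ -6.9  -1.5 331.6] rpy [-3.1392e+00  3.0000e-04  1.6295e+00] F [ 0.1  0.4 -0. ] open 56.9 grip 0.0 spin needed -0.01
(-7, 0, 259) [ 0.0038 -0.0002  0.1814]
1.0 [[[260.0, 181.0], [259.0, 161.0]]]
1.05 [[[272.0, 182.0], [272.0, 162.0]]]
1.1 [[[286.0, 184.0], [285.0, 162.0]]]
1.15 [[[300.0, 185.0], [300.0, 163.0]]]
150 [(149, 186, 205), (192, 157, 116), (87, 67, 50), (123, 98, 71), (123, 97, 71), (125, 99, 72), (116, 90, 66), (193, 159, 118), (189, 155, 115), (161, 113, 71), (178, 127, 79), (138, 95, 60), (121, 82, 51), (123, 85, 53), (125, 86, 54), (125, 86, 54), (150, 119, 87), (151, 122, 88), (141, 112, 81), (140, 111, 80)]
170 [(148, 186, 205), (191, 158, 124), (88, 67, 48), (117, 93, 67), (203, 169, 126), (202, 168, 126), (193, 159, 118), (181, 148, 109), (187, 152, 114), (160, 113, 71), (177, 126, 79), (161, 113, 72), (220, 185, 140), (225, 189, 144), (121, 95, 69), (195, 161, 120), (148, 118, 85), (151, 120, 87), (141, 111, 80), (138, 109, 79)]
190 [(172, 211, 231), (147, 171, 185), (87, 67, 48), (103, 82, 59), (202, 167, 125), (202, 167, 126), (196, 161, 121), (179, 138, 99), (177, 138, 99), (156, 109, 69), (177, 126, 81), (160, 113, 72), (220, 185, 141), (223, 189, 144), (191, 159, 117), (196, 162, 121), (146, 117, 84), (152, 121, 88), (139, 109, 80), (137, 109, 78)]
205 [(170, 210, 230), (170, 212, 234), (106, 82, 59), (92, 73, 52), (204, 169, 126), (202, 167, 125), (197, 163, 121), (210, 176, 132), (214, 180, 135), (155, 107, 67), (177, 126, 79), (160, 113, 71), (205, 171, 129), (195, 161, 120), (193, 158, 118), (196, 162, 120), (145, 115, 84), (152, 122, 89), (140, 112, 81), (138, 110, 81)]
```

{"name": "carry_out", "arguments": {"moves": [{"slide": [0.002,-0.002,0.05],"spin": 0},{"slide": [0.002,0,0.05],"spin": 0},{"slide": [0,0,0.05],"spin": 0},{"slide": [0,0,0.03],"spin": 0},{"slide": [0,0,0],"spin": 0},{"slide": [0,0,0],"spin": 0}]}}

```text
t: 25.73
eef_pos: [596.8, 223.1, 260.3]
tcp_rot: [-3.14, 0.0, 1.634]
ft_force: [0.5, -0.2, -0.1]
opening: 0.602
grip_force: 0.0
```

{"name": "carry_out", "arguments": {"moves": [{"slide": [0,0,0],"spin": 0},{"slide": [0,0,0],"spin": 0},{"slide": [0,0,0],"spin": 0},{"slide": [0,0,0],"spin": 0},{"slide": [0,0,0],"spin": 0},{"slide": [0,0,0],"spin": 0},{"slide": [0,0,0],"spin": 0},{"slide": [0,0,0],"spin": 0}], "hand": 1}}

```text
t: 26.4
eef_pos: [597.2, 221.9, 261.1]
tcp_rot: [3.142, -0.0, 1.632]
ft_force: [-0.5, -0.5, 0.6]
opening: 0.138
grip_force: 30.0
```

```bash
python3 -c "
from h import *
where()
r=215.1
th=1.085-np.arange(0,1.13,.07); th[-1]=0
print(th)
P=np.c_[86.5-r*np.cos(th+.0326),80+r*np.sin(th+.0326)]
print(P[0],P[-1]);D=np.diff(P,axis=0)/400; print(np.c_[th[1:],D[:,0],-D[:,1]].round(4).tolist())"
```

```text
t 26.4 box [ -7.8   1.6 261.1] rpy [ 3.1415 -0.      1.6322] F [-0.5 -0.5  0.6] open 13.1 grip 30.0 spin needed -0.005
[1.085 1.015 0.945 0.875 0.805 0.735 0.665 0.595 0.525 0.455 0.385 0.315
 0.245 0.175 0.105 0.035 0.   ]
[ -7.6796917  273.38613102] [-128.48571028   87.01101801]
[[1.015, -0.0332, 0.0177], [0.945, -0.0319, 0.0199], [0.875, -0.0304, 0.0221], [0.805, -0.0288, 0.0242], [0.735, -0.0271, 0.0262], [0.665, -0.0252, 0.028], [0.595, -0.0232, 0.0297], [0.525, -0.021, 0.0312], [0.455, -0.0188, 0.0326], [0.385, -0.0165, 0.0338], [0.315, -0.0141, 0.0349], [0.245, -0.0116, 0.0358], [0.175, -0.009, 0.0365], [0.105, -0.0065, 0.0371], [0.035, -0.0039, 0.0374], [0.0, -0.0009, 0.0188]]
```

{"name": "carry_out", "arguments": {"moves": [{"slide": [0,-0.0166,0.0088],"spin": 0},{"slide": [0,-0.0166,0.0089],"spin": 0},{"slide": [0,-0.0319,0.0199],"spin": 0},{"slide": [0,-0.0304,0.0221],"spin": 0},{"slide": [0,-0.0288,0.0242],"spin": 0},{"slide": [0,-0.0271,0.0262],"spin": 0},{"slide": [0,-0.0252,0.028],"spin": 0},{"slide": [0,-0.0232,0.0297],"spin": 0},{"slide": [0,0,0],"spin": 0}]}}

```text
t: 27.15
eef_pos: [515.3, 217.1, 191.8]
tcp_rot: [-3.139, -0.0, 1.633]
ft_force: [1.0, 1.9, -4.5]
opening: 0.138
grip_force: 30.0
```

```bash
python3 -c "
from h import *
where()"
```

```text
t 27.15 box [-89.9   2.  191.8] rpy [-3.1394e+00 -1.0000e-04  1.6326e+00] F [ 1.   1.9 -4.5] open 13.2 grip 30.0 spin needed -0.004
```

{"name": "carry_out", "arguments": {"moves": [{"slide": [0,-0.0105,0.0156],"spin": 0},{"slide": [0,-0.0105,0.0156],"spin": 0},{"slide": [0,-0.0188,0.0326],"spin": 0},{"slide": [0,-0.0165,0.0338],"spin": 0},{"slide": [0,-0.0141,0.0349],"spin": 0},{"slide": [0,-0.0116,0.0358],"spin": 0},{"slide": [0,-0.009,0.0365],"spin": 0},{"slide": [0,-0.0032,0.018],"spin": 0},{"slide": [0,-0.0032,0.018],"spin": 0},{"slide": [0,0,0],"spin": 0}]}}

```text
t: 27.98
eef_pos: [478.9, 214.9, 96.5]
tcp_rot: [3.141, -0.0, 1.632]
ft_force: [4.1, 3.7, -2.4]
opening: 0.136
grip_force: 30.0
```

```bash
python3 -c "
from h import *
where()"
```

```text
t 27.98 box [-126.3    2.1   96.5] rpy [ 3.1406e+00 -4.0000e-04  1.6322e+00] F [ 4.1  3.7 -2.4] open 13.0 grip 30.0 spin needed -0.004
```

{"name": "carry_out", "arguments": {"moves": [{"slide": [0,-0.001,0.015],"spin": 0},{"slide": [0,-0.001,0.013],"spin": 0},{"slide": [0,-0.001,0.011],"spin": 0},{"slide": [0,0,0.009],"spin": 0},{"slide": [0,0,0.006],"spin": 0},{"slide": [0,0,0],"spin": 0},{"slide": [0,0,0],"spin": 0}]}}

```text
t: 28.57
eef_pos: [477.5, 214.7, 76.9]
tcp_rot: [3.141, -0.0, 1.632]
ft_force: [-1.8, 2.5, 15.4]
opening: 0.14
grip_force: 30.0
```

```bash
python3 -c "
from h import *
where()"
```

```text
t 28.57 box [-127.7    2.    76.9] rpy [ 3.1405e+00 -3.0000e-04  1.6324e+00] F [-1.8  2.5 15.4] open 13.3 grip 30.0 spin needed -0.004
```

{"name": "carry_out", "arguments": {"moves": [{"slide": [0,0,0],"spin": 0},{"slide": [0,0,0],"spin": 0},{"slide": [0,0,0],"spin": 0},{"slide": [0,0,0],"spin": 0},{"slide": [0,0,-0.04],"spin": 0},{"slide": [0,0,-0.08],"spin": 0},{"slide": [0,0,-0.1],"spin": 0},{"slide": [0,0,-0.1],"spin": 0},{"slide": [0,0,-0.1],"spin": 0},{"slide": [-0.1,0,0],"spin": 0},{"slide": [-0.1,0,0],"spin": 0},{"slide": [-0.1,0,0],"spin": 0}], "hand": 0.4}}

```text
t: 29.57
eef_pos: [484.2, 93.8, 244.4]
tcp_rot: [3.141, 0.0, 1.634]
ft_force: [0.3, 0.8, -0.1]
opening: 0.597
grip_force: 0.0
```

{"name": "carry_out", "arguments": {"moves": [{"slide": [-0.1,0,0],"spin": 0},{"slide": [-0.1,0,0],"spin": 0},{"slide": [-0.1,0,0],"spin": 0},{"slide": [-0.1,0,0],"spin": 0},{"slide": [0,0,0],"spin": 0},{"slide": [0,0,0],"spin": 0},{"slide": [0,0,0],"spin": 0}]}}

```text
t: 30.15
eef_pos: [494.2, -64.7, 243.6]
tcp_rot: [-3.141, -0.001, 1.631]
ft_force: [0.1, 0.7, 0.2]
opening: 0.601
grip_force: 0.0
```

```bash
python3 -c "
from h import *
where()
from cell import read_camera
import cv2
a=cv2.imread('pics/side0.png').astype(int); b=read_camera('side')['color'][:,:,::-1].astype(int)
a2=cv2.imread('pics/top0.png').astype(int); b2=read_camera('top')['color'][:,:,::-1].astype(int)
for n,x,y,(u0,u1,v0,v1) in(('side',a,b,(215,335,250,390)),('top',a2,b2,(130,250,165,275))):
  d=abs(x-y).max(2)[v0:v1,u0:u1]; print(n,(d>40).mean()); ys,xs=np.where(d>40); print(xs.min()+u0 if len(xs) else 0,xs.max()+u0 if len(xs) else 0,ys.min()+v0 if len(xs) else 0,ys.max()+v0 if len(xs) else 0)
"
```

```text
t 30.15 box [-128.9 -277.9  243.6] rpy [-3.1407e+00 -5.0000e-04  1.6314e+00] F [0.1 0.7 0.2] open 57.1 grip 0.0 spin needed -0.006
side 0.0
0 0 0 0
top 0.0
0 0 0 0
```

The box region, including the stay, matches the starting (shut) picture in both cameras with no changed pixels. Handing in.

```bash
python3 -c "
from cell import job_done
print(job_done())"
```

```text
the job is handed in; nothing more can be done
None
```

The stay was locked, the rod laid in its channel and let go, and the lid lowered shut; I handed the job in, and no verdict came back. The final camera images show the box, lid and stay as at the start, but the rod can't be seen inside and I didn't check the other items' positions.

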